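# Clamp the reader stand to the slotted base plate

## Robot

A 6-joint arm with a two-finger parallel gripper is mounted at the origin on the work surface. World frame = base frame: x ahead of the robot, y to its left, z up, the work surface at z = 0. Lengths are in m, angles in rad, forces in N, time in s.
With the tool pointing down it reaches from about 0.35 to 0.775 m from the base axis. Payload 5.5 kg.
Tool frame: the origin (TCP) lies at the very end of the fingers, on their centre line; the grasp point (between the pads) lies 19 mm behind it (grip_point_offset is the distance from the TCP to the grasp point, in m); z points along the fingers, y is the direction in which the jaws open and shut (so a half turn about z gives the same grasp; the last joint's range is limited). The gripper opens to 85 mm and grips with 20 to 120 N. Pads are 22 mm wide; open, the fingers measure 114 mm over their backs; the gripper's body (76 mm by 85 mm) begins 54 mm behind the grasp point. The pads swing forward as they close: fully open they stand 13 mm farther back than shut.
Start: joints at [-1.365, 0.313, 0.046, 1.304, 0, 1.431], TCP at [0.195, -0.541, 0.231] pointing down, gripper open.
Joint ranges: [-2.76, 2.76], [-0.86, 1.69], [-1.03, 1.26], [-2.2, 2.34], [-1.47, 1.5], [-3.14, 3.14]. Speed limits (rad/s): [2.57, 2.57, 3.14, 3.14, 3.14, 3.14].

## Interface

Orientations are given as a unit quaternion [w, x, y, z].
In Python, from workcell import * gives the robot as it stands.
- The arm moves only by the shell command python3 -m crank 'ROWS' [OPENING] [FORCE]. ROWS is a JSON object of lists of equal length, an entry for each row: "travel": the shift along the tool's x, y, z in units of 40 mm (1.0 is 40 mm), a list of three; "turn": the turn about the tool's z in rad. In form: {"travel": [[x, y, z], ...], "turn": [turn, ...]}. A call has 1 to 5 rows; each row is the pose to reach, as a shift and turn from the pose commanded when the call began, along the tool's axes at that moment; what a row does not reach only later rows make up. A row lasts 1/12 s, in which the tool goes at most 41.7 mm and 7.16 degrees, less where a joint would pass 70% of its speed; a pose out of reach is approached as far as the arm can. A call with a gripper value outside its range is refused whole. OPENING is the finger opening in mm, from 0 to 85.4, set as the call begins (- or left out, the last holds). The fingers move at their own pace and stop on an object; FORCE is the grip in N (left out, the last holds). Time passes only in rows, so rows that repeat a pose let the fingers close. It gives the time, the measured TCP pose, the force and the opening at its end, in the units of the state.
- get_state(): the state, without advancing time (a new reading comes with each control period).
- read_camera(name): name is "scene" or "top" or "wrist"; returns a dict with "image" (384x512x3 uint8, red, green, blue), "K" (3x3 intrinsics, pixels), "R" (3x3) and "t" (3): a world point X has camera coordinates R X + t. Camera axes: x right, y down, z forward; pixel columns grow to the right and rows downward; lengths in m; the calibration is good to about 2 mm. A picture is of the moment at which its call begins. There is no depth.
- hand_in(): hands the job in, once; it reports no verdict.
The state is a dict: "clock": time; "joint_pos": joint angles; "qvel": joint speeds; "tau": joint torques, N m; "tcp_pos": TCP position; "orientation": TCP orientation; "wrist_force": force on the tool from outside, world axes, zero at the start; "ft_torque": the same for the moment, N m; "finger_gap": finger opening in m.
Only numpy, scipy, OpenCV 4.12 (cv2) and the standard library are available. Lean on these libraries where they do the work, as an engineer would, in place of code of your own. Each camera call takes 0.05 s, during which the arm holds its last target. There are 200 camera calls.

## Task

Clamp the sample reader's stand to the slotted aluminium plate: lift the T-bolt out of its holder by its wing nut, lower its head into the plate's slot, and slide it along until the shank sits fully home in the stand's forked foot without shoving the stand. Turn the wing nut clockwise so that the head swings round square across the slot, and go on until the nut is properly tight on the foot, about a fifth of a turn past where it starts to bite and not much more, because the foot is plastic. Let go of it and leave the other things on the bench where they are.

Things in the scene. Friction and masses are not known exactly. Their poses are not given: they have to be found in the camera images.
- plate: aluminium base plate fixed to the bench, 340 x 150 x 24 mm, one T-slot through its whole length in the middle. Origin: centre of its underside; x along the slot, z up. Slot mouth 16 mm wide, lips 7.5 mm thick; below them a channel 31 mm wide, 10.5 mm high, its floor 6 mm above the underside.
- stand: reader stand, loose, 0.9 kg, on the plate over the slot: grey foot 150 x 70 x 10 mm, a notch 13 mm wide in one end; at the other end a 20 mm round white post, 150 mm tall, with the reader. Origin: on the foot's underside, where the bolt's axis lies when fully home (notch bottom at x = +5 mm). x runs along the slot to the post (axis at x = +100 mm), z up. Slides if pushed with over about 5 N.
- fork_mouth (a point): middle of the open end of the stand's notch, on the foot's underside, 25 mm from the stand's origin towards -x of the stand. The T-bolt slides in here, from the side away from the post; its head runs in the channel underneath.
- holder: black block fixed to the bench, 70 x 50 x 24 mm, with a pocket 33.5 x 17.5 mm, 10 mm deep in its top, long side along x, in which the T-bolt's head stands. Origin: centre of the underside.
- tbolt: steel T-bolt, 0.16 kg, upright in the holder. Head 30 x 14 x 8.5 mm, long along x; shank 10 mm round, top 66 mm up. Origin: centre of the head's underside; z up. Passes the slot mouth only with x along the slot. In the channel it turns only clockwise (from above), stops against the walls 0.1 to 0.2 rad past square, and has 2 mm of play up and down.
- nut: winged steel nut on the T-bolt, 0.07 kg: flange 30 mm across, 8 mm high with its spring washer, and a wing on top. Origin: centre of the washer's underside, about 29 mm above the bolt's underside; x along the wing, z up. Clockwise tightens, 2 mm down per rad. Its stiff thread (0.08 N m) carries the bolt round until the head stops; then it runs down 1.2 to 2 rad, first to the foot, then raising the head to the lips.
- nut_wing (a point): middle of the nut's wing (20 mm above the nut's origin): upright bar 40 mm long along x, 12 mm thick along y, 24 mm high. Once nut, foot and lips are tight together, the spring washer raises the clamping by about 19 N per rad. Properly tight is 12 to 35 N: 0.6 to 1.8 rad past the bite, felt as about 0.15 to 0.35 N m while turning; over 40 N cracks the foot.
- slidebox: closed grey microscope-slide box, 85 x 60 x 30 mm; leave alone. Origin: underside centre
- oil: small amber oil bottle, 32 mm across, 70 mm tall; leave alone. Origin: underside centre
- dish: open glass dish, 90 mm across, 15 mm high; leave alone. Origin: underside centre
- driver: black-handled screwdriver, 180 mm long, lying; leave alone. Origin: underside, middle of its length
- jar: glass jar with white cap, 56 mm across, 60 mm tall; leave alone. Origin: underside centre
- tray: white open tray 130 x 90 x 25 mm; leave alone. Origin: underside centre
There are look-alikes about, which are no part of the job. Leave any blue or red look-alike of the tbolt alone.

How it is judged:
On the way, in this order (a step that is already met when the one before it is completed fails the run):
1. the T-bolt's head is in the slot, upright (x of tbolt in the frame of plate between -0.17 and 0.17 m and z of tbolt in the frame of plate between 0.003 and 0.0105 m and y of tbolt in the frame of plate between -0.005 and 0.005 m and angle between tbolt's own z axis and vertical below 0.12 rad), for 0.1 s.
2. the shank is home in the notch and the head is square across the slot (all of step 1 and x of tbolt in the frame of stand between -0.006 and 0.006 m and y of tbolt in the frame of stand between -0.004 and 0.004 m and angle between the x axis of tbolt and the y axis of plate, either way round below 0.3 rad), for 0.2 s.
At the end, for the whole second after the job is handed in: T-bolt upright (0.12 rad), head in the slot's channel (5 mm of its middle) and square across it (0.3 rad), shank home in the notch (6 mm along, 4 mm across), nut pressing on the foot with over 10 N; stand upright, at rest, within 12 mm of where it stood (all of step 2 and contact force between nut and stand above 10 N and distance of stand from where it was at the start of the episode below 0.012 m and angle between stand's own z axis and vertical below 0.05 rad and linear speed of each of stand, tbolt below 0.02 m/s); the robot touches nothing.
It fails at once if the foot is crushed: the nut presses on the stand with more than 40 N (contact force between nut and stand above 40 N).
It fails at once if the stand is shoved more than 15 mm or tipped (distance of stand from where it was at the start of the episode above 0.015 m or angle between stand's own z axis and vertical above 0.15 rad).
It fails at once if a bystander is moved more than 30 mm (distance of any of slidebox, oil, dish, driver, jar, tray from where it was at the start of the episode above 0.03 m).
It also fails if it takes over 72 s, if anything falls off the work surface, if the arm or the gripper's body presses on something with over 40 N, if the wrist force passes 120 N, or if a joint passes its speed limit or range.

## Working session

There is one attempt and no reset: what is moved stays moved. The work goes in short steps, Python scripts to look and compute and a shell command to move; the robot and the scene stay as the last step left them, time stands still between calls to the robot, and variables do not carry over. Pictures are saved under pics/ and viewed, about 8 in all and at most 12, crops included, and the job is handed in when it is done.

```bash
ls; mkdir -p pics; python3 - <<'E'
from workcell import *
import cv2,numpy as np
s=get_state()
print({k:np.round(v,4).tolist() for k,v in s.items()})
for n in ("scene","top"):
    c=read_camera(n); cv2.imwrite(f"pics/{n}0.png",c["image"][:,:,::-1]); print(n,c["K"].tolist(),np.round(c["R"],4).tolist(),np.round(c["t"],4).tolist())
E
```

```text
pics
{'clock': 0.0, 'joint_pos': [-1.3646, 0.314, 0.045, 1.3036, 0.0, 1.4312], 'qvel': [0.001, 0.0005, 0.0001, -0.001, 0.0012, -0.0006], 'tau': [-0.0003, -48.0629, 29.8532, 0.0192, -0.0002, 0.0], 'tcp_pos': [0.1948, -0.5404, 0.2304], 'orientation': [-0.0009, 0.9851, 0.172, -0.0], 'wrist_force': [-0.2216, 0.1269, 0.5941], 'ft_torque': [0.0562, -0.0273, 0.0198], 'finger_gap': 0.0854}
scene [[429.1198279020301, 0.0, 262.6630098047429], [0.0, 429.1198279020301, 195.1638067472022], [0.0, 0.0, 1.0]] [[0.6031, 0.7976, 0.015], [0.541, -0.3951, -0.7425], [-0.5862, 0.4559, -0.6697]] [-0.3729, -0.2566, 1.4529]
top [[397.6989190653168, 0.0, 257.722681283921], [0.0, 397.6989190653168, 193.3263159256509], [0.0, 0.0, 1.0]] [[-0.0317, -0.9995, 0.0036], [-0.9763, 0.0302, -0.2144], [0.2142, -0.0104, -0.9767]] [0.0467, 0.5813, 1.2408]
```

View pics/top0.png

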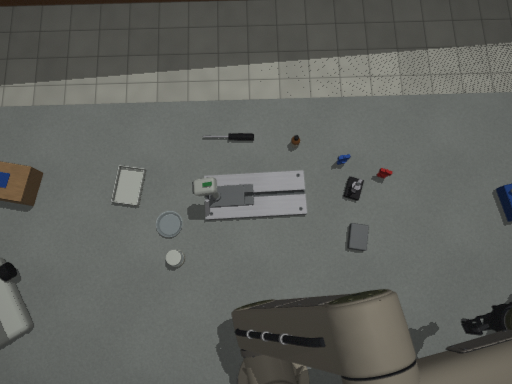

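View pics/scene0.png

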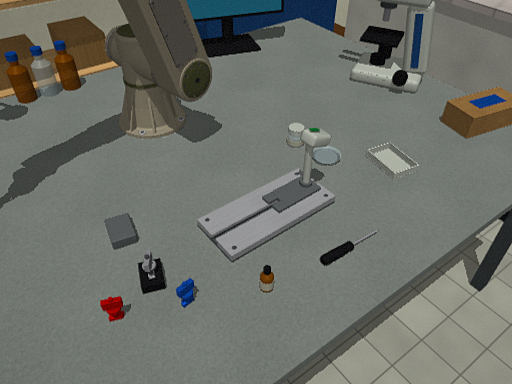

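The top view shows three bolt-like things: steel in the black holder (354,188), blue (343,159) and red (385,172). The steel one fits the description. The plate spans (206–306, 171–218), with the fork opening to the right and the post on the left at about (210,190). I'll confirm with an enlarged crop.

```bash
cat > h.py <<'E'
import cv2,numpy as np
from scipy.spatial.transform import Rotation as Ro
from workcell import *
def ray(c,uv,z):
    d=c["R"].T@np.linalg.inv(c["K"])@np.array([uv[0],uv[1],1.]); o=-c["R"].T@c["t"]
    return o+d*(z-o[2])/d[2]
def proj(c,X):
    p=c["K"]@(c["R"]@np.asarray(X,float)+c["t"]); return p[:2]/p[2]
def st():
    s=get_state(); q=s["orientation"]; R=Ro.from_quat([q[1],q[2],q[3],q[0]]).as_matrix()
    return s,R
E
python3 - <<'E'
from h import *
t=cv2.imread("pics/top0.png"); s=cv2.imread("pics/scene0.png")
a=cv2.resize(t[165:225,195:315],None,fx=6,fy=6,interpolation=cv2.INTER_CUBIC)[:,:720]
b=cv2.resize(t[145:205,325:395],(280,240),interpolation=cv2.INTER_CUBIC)
c=cv2.resize(s[245:320,95:205],(440,240)) if 0 else cv2.resize(s[245:305,95:205],(440,240),interpolation=cv2.INTER_CUBIC)
cv2.imwrite("pics/crop1.png",np.vstack([a,np.hstack([b,c])]))
c=read_camera("top")
for n,uv,z in [("holder",(354,189),.024),("nuttop",(355,183),.08),("plateTL",(206,178),.024),("TR",(304,171.5),.024),("BR",(306,214.5),.024),("BL",(206,219),.024)]: print(n,ray(c,uv,z).round(4))
E
```

```text
holder [ 0.596  -0.2986  0.024 ]
nuttop [ 0.6034 -0.289   0.08  ]
plateTL [0.6499 0.2024 0.024 ]
TR [ 0.6626 -0.1326  0.024 ]
BR [ 0.5137 -0.1309  0.024 ]
BL [0.5089 0.203  0.024 ]
```

View pics/crop1.png

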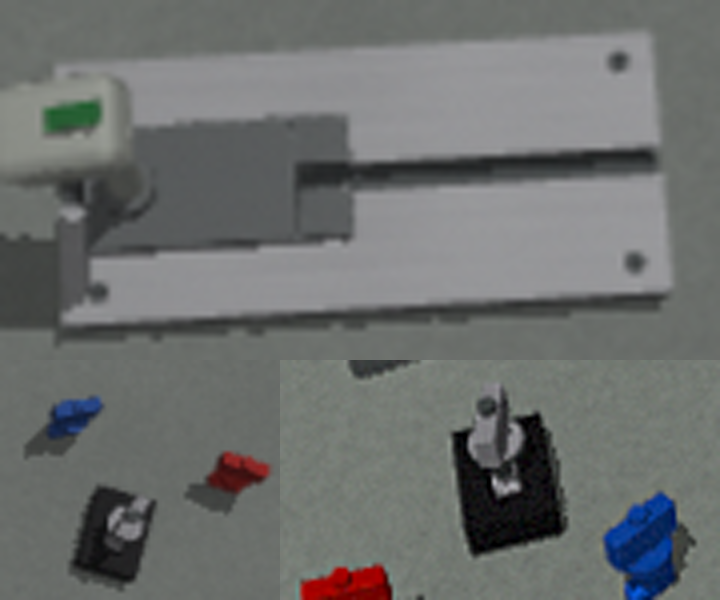

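The crop confirms it: the steel bolt stands in the black holder, while blue and red are loose look-alikes. The fork mouth opens to the right (about -y in the world), with the notch bottom near top-image pixel (245,194). Next I'll work out the wrist camera geometry and the move.

```bash
python3 - <<'E'
from h import *
s,R=st(); c=read_camera("wrist")
print(R.round(3)); print("cam in tool",(R.T@(-c["R"].T@c["t"]-s["tcp_pos"])).round(4)); print("cam axes in tool",(R.T@c["R"].T).round(3)); print(c["K"])
d=R.T@(np.array([.585,-.30,.25])-s["tcp_pos"]); print(d/.04)
E
```

```text
[[ 0.941  0.339 -0.   ]
 [ 0.339 -0.941  0.001]
 [ 0.    -0.001 -1.   ]]
cam in tool [ 0.0855  0.0008 -0.1429]
cam axes in tool [[-0.    -0.944 -0.329]
 [ 1.    -0.001  0.   ]
 [-0.    -0.329  0.944]]
[[283.79694004   0.         252.01431523]
 [  0.         283.79694004 190.35015314]
 [  0.           0.           1.        ]]
[11.21628284 -2.35316233 -0.4795245 ]
```

```bash
python3 -m crank '{"travel":[[1,-0.2,0],[2,-0.4,0],[3,-0.6,0],[4,-0.8,0],[5,-1,0]],"turn":[0,0,0,0,0]}'
python3 -m crank '{"travel":[[1,-0.2,0],[2,-0.4,0],[3,-0.6,0],[4,-0.8,0],[5,-1,0]],"turn":[0,0,0,0,0]}'
python3 -m crank '{"travel":[[0.7,-0.2,0.5],[1.2,-0.35,1],[1.2,-0.35,1],[1.2,-0.35,1]],"turn":[0,0,0,0]}'
python3 - <<'E'
from h import *
s,R=st(); print(s["clock"],s["tcp_pos"],s["wrist_force"])
c=read_camera("wrist"); cv2.imwrite("pics/w1.png",c["image"][:,:,::-1]); np.savez("w1.npz",**c)
E
```

```text
clock: 0.62
tcp_pos: [0.3707, -0.4344, 0.2312]
orientation: [-0.0, 0.985, 0.172, -0.0]
wrist_force: [0.7, -0.8, 0.7]
finger_gap: 0.0858
clock: 1.03
tcp_pos: [0.5456, -0.3287, 0.2312]
orientation: [0.0, 0.985, 0.172, -0.0]
wrist_force: [-0.4, -0.7, 0.5]
finger_gap: 0.0854
clock: 1.37
tcp_pos: [0.5843, -0.2991, 0.1892]
orientation: [-0.001, 0.985, 0.173, -0.002]
wrist_force: [-0.5, 0.0, 0.5]
finger_gap: 0.0854
1.3667 [ 0.58425803 -0.29907878  0.18923663] [-0.50616662  0.00773744  0.5073302 ]
```

View pics/w1.png

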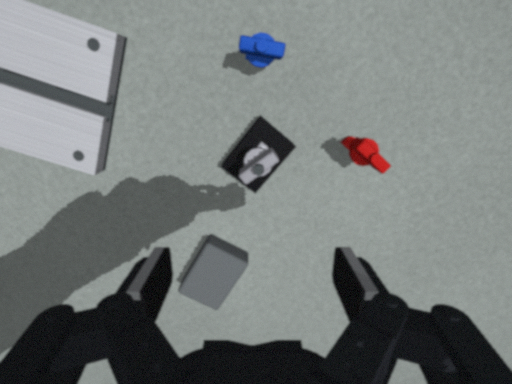

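The steel bolt in its holder is at (258,162), with blue at (262,49), red at (367,152), the slide box at (214,272) and the plate end with slot at upper left. I'll enlarge the holder and threshold it for measurement.

```bash
python3 - <<'E'
from h import *
c=dict(np.load("w1.npz")); im=cv2.imread("pics/w1.png"); g=cv2.cvtColor(im,cv2.COLOR_BGR2GRAY)
a=cv2.resize(im[105:205,205:310],(756,720)[:2] and (630,600),interpolation=cv2.INTER_CUBIC)
cv2.imwrite("pics/crop2.png",a)
# holder: dark + bright parts mask
roi=g[105:200,210:300]; hsv=cv2.cvtColor(im,cv2.COLOR_BGR2HSV)[105:200,210:300]
m=(roi<45).astype(np.uint8); n,l,sts,_=cv2.connectedComponentsWithStats(m); k=1+np.argmax(sts[1:,4]); pts=np.argwhere(l==k)[:,::-1].astype(np.float32)+[210,105]
X=np.array([ray(c,p,.024)[:2] for p in pts]); r=cv2.minAreaRect((X*1000).astype(np.float32)); print(r); print(cv2.boxPoints(r))
E
```

```text
((603.25439453125, -298.1579284667969), (49.14571762084961, 68.6089096069336), 70.99264526367188)
[[ 562.8172  -310.21838]
 [ 627.68536 -332.5636 ]
 [ 643.6916  -286.09747]
 [ 578.8234  -263.75226]]
```

View pics/crop2.png

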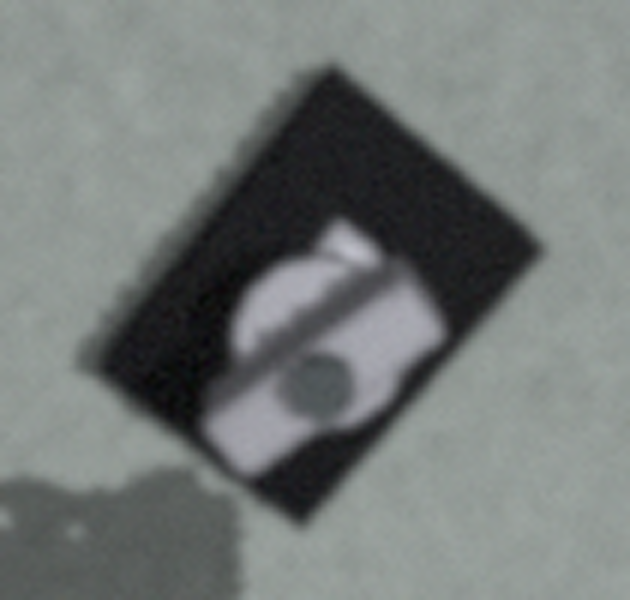

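The wing's top face has corners near crop (205,418), (248,476), (447,333), (408,277), and the shank top is at (318,387). The head end shows at (340–380, 215–260), aligned with the holder's long side.

```bash
python3 - <<'E'
from h import *
c=dict(np.load("w1.npz")); s,R=st()
px=lambda p:(205+(p[0]+.5)/6-.5,105+(p[1]+.5)/6-.5)
P={k:ray(c,px(v),z) for k,v,z in [("shank",(318,387),.080),("a",(205,418),.075),("b",(248,476),.075),("c",(447,333),.075),("d",(408,277),.075)]}
for k in P: print(k,P[k].round(4))
ctr=(P["a"]+P["b"]+P["c"]+P["d"])/4; u=(P["c"]+P["d"]-P["a"]-P["b"])/2
print("ctr",ctr,"len",np.linalg.norm(u),"ang",np.degrees(np.arctan2(u[1],u[0])))
print("thick",np.linalg.norm(P["a"]-P["b"]),np.linalg.norm(P["c"]-P["d"]))
for e in [(340,215),(382,258)]: print("headend",ray(c,px(e),.0225).round(4))
ct=c2=read_camera("top"); print(proj(ct,P["shank"]))
E
```

```text
shank [ 0.6031 -0.2982  0.08  ]
a [ 0.5911 -0.2839  0.075 ]
b [ 0.5844 -0.2934  0.075 ]
c [ 0.6167 -0.3145  0.075 ]
d [ 0.6228 -0.3057  0.075 ]
ctr [ 0.60374342 -0.29936053  0.075     ] len 0.038521298388218043 ang -33.81071061572182
thick 0.011659922560943328 0.010708118509871845
headend [ 0.6205 -0.2971  0.0225]
headend [ 0.6157 -0.307   0.0225]
[357.82921688 183.00328883]
```

Bolt axis is about (0.603,-0.2985), matching the holder centre (0.6033,-0.2982). The wing lies at -34° and the head/holder at -19°. Sizes agree with the given ones. Before grasping, I'll use the empty hand to look at the slot and fork close up.

```bash
python3 -m crank '{"travel":[[0.25,-1,0],[0.5,-2,0],[0.75,-3,0],[1,-4,0],[1.25,-5,0]],"turn":[0,0,0,0,0]}' >/dev/null
python3 -m crank '{"travel":[[0.25,-0.8,0],[0.45,-1.5,0],[0.45,-1.5,0],[0.45,-1.5,0],[0.45,-1.5,0]],"turn":[0,0,0,0,0]}'
python3 - <<'E'
from h import *
s,R=st(); print(s["joint_pos"])
c=read_camera("wrist"); cv2.imwrite("pics/w2.png",cv2.resize(c["image"][:,:,::-1],(800,600),interpolation=cv2.INTER_CUBIC)); np.savez("w2.npz",**c)
E
```

```text
clock: 2.3
tcp_pos: [0.5608, -0.0345, 0.1926]
orientation: [0.001, 0.985, 0.171, 0.001]
wrist_force: [0.1, -0.3, 0.5]
finger_gap: 0.0852
[-2.03918466e-01  2.99423044e-01 -6.83859098e-02  1.20054068e+00
 -6.46934487e-04  2.59317879e+00]
```

View pics/w2.png

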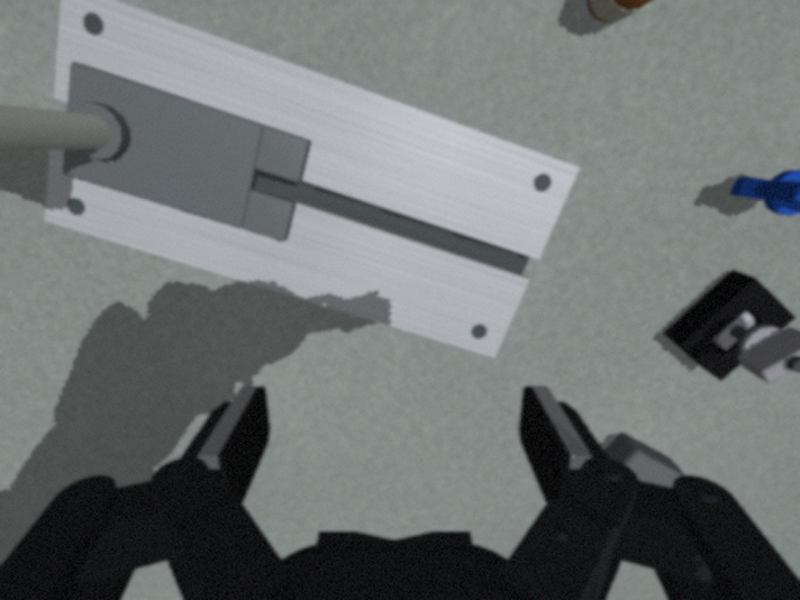

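The wrist view shows the slot running from (275,183) to (525,268), with the foot's fork end edge from (310,140) to (287,240) and the notch from about (255,180) to (300,195). Plate corners are (578,167) and (495,357). I'll refine these edges subpixel.

```bash
cat >> h.py <<'E'
from scipy.ndimage import map_coordinates
def edge(c,p,q,z,sc=1.5625,w=5,n=60,sign=0,u8=None):
    g=cv2.cvtColor(c["image"],cv2.COLOR_RGB2GRAY).astype(float)
    p=(np.array(p)+.5)/sc-.5;q=(np.array(q)+.5)/sc-.5;d=(q-p)/np.linalg.norm(q-p);nv=np.array([-d[1],d[0]])
    o=np.arange(-w,w+.1,.25);P=[]
    for f in np.linspace(.03,.97,n):
        a=p+f*(q-p); xs=a[0]+o*nv[0];ys=a[1]+o*nv[1]
        pr=np.gradient(np.convolve(np.pad(map_coordinates(g,[ys,xs],order=1),3,'edge'),np.ones(7)/7,'valid'))
        v=pr*sign if sign else abs(pr); i=np.argmax(v[2:-2])+2
        P.append(a+o[i]*nv)
    X=np.array([ray(c,x,z)[:2] for x in P]); vx,vy,x0,y0=cv2.fitLine((X*1000).astype(np.float32),cv2.DIST_HUBER,0,.1,.01).ravel()
    r=(X*1000-[x0,y0])@np.array([-vy,vx])
    return np.array([x0,y0]),np.array([vx,vy]),np.median(abs(r))
E
python3 - <<'E'
from h import *
c=dict(np.load("w2.npz"))
L={}
for k,p,q,z,sg in [("up",(200,42),(570,165),.024,0),("low",(395,329),(490,355),.024,0),("end1",(575,172),(545,250),.024,0),("end2",(523,288),(500,345),.024,0),
 ("slotU",(320,187),(525,253),.024,0),("slotL",(315,211),(515,274),.024,0),("foot_end_a",(310,146),(299,178),.034,0),("foot_end_b",(295,204),(288,235),.034,0),("notchU",(263,173),(300,183),.034,0),("notchL",(257,190),(295,201),.034,0),("notchbot",(258,172),(253,190),.034,0),("footU",(90,68),(300,136),.034,0),("footL",(100,188),(280,237),.034,0)]:
    a,d,r=edge(c,p,q,z,sign=sg,w=4); L[k]=(a,d); print(k,a.round(1),"ang",round(np.degrees(np.arctan2(d[1],d[0]))%180,2),"res",round(r,2))
E
```

```text
up [664.4   3.6] ang 93.55 res 1.43
low [518.4 -90.7] ang 91.43 res 0.17
end1 [ 646.2 -130.5] ang 1.54 res 0.13
end2 [ 561.7 -132.6] ang 1.65 res 0.15
slotU [600.7 -62.2] ang 91.37 res 0.11
slotL [585.  -43.5] ang 91.46 res 0.15
foot_end_a [611.7  43.4] ang 2.03 res 0.09
foot_end_b [571.2  41.9] ang 1.96 res 0.1
notchU [597.3  56. ] ang 92.22 res 0.16
notchL [583.2  53.1] ang 93.04 res 0.16
notchbot [590.4  74. ] ang 179.29 res 0.15
footU [623.4 117.9] ang 91.82 res 0.09
footL [553.6 107.6] ang 92.0 res 0.12
```

Measured: the slot centreline passes (0.5930,-0.062) at 91.4°. Slot width reads 15.3 mm (given 16). The foot is 69.5 mm wide and centred on the slot within about 0.2 mm. Notch depth reads 31 mm (given 30), which puts home at about (0.590, 0.068). Next I go back over the bolt with the hand turned to the grasp direction and look again, which also cancels the camera's offset.

```bash
python3 -m crank '{"travel":[[-0.2,1,0],[-0.4,2,0],[-0.6,3,0],[-0.8,4,0],[-1,5,0]],"turn":[0,0,0,0,0]}' >/dev/null
python3 -m crank '{"travel":[[-0.2,1,0],[-0.24,1.57,0],[-0.24,1.57,0],[-0.24,1.57,0],[-0.24,1.57,0]],"turn":[-0.12,-0.24,-0.36,-0.48,-0.6]}' >/dev/null
python3 -m crank '{"travel":[[0,0,0],[0,0,0],[0,0,0],[0,0,0],[0,0,0]],"turn":[-0.12,-0.24,-0.36,-0.48,-0.6]}' >/dev/null
python3 -m crank '{"travel":[[0,0,0],[0,0,0],[0,0,0],[0,0,0],[0,0,0]],"turn":[-0.12,-0.24,-0.36,-0.48,-0.6]}' >/dev/null
python3 -m crank '{"travel":[[0,0,0],[0,0,0],[0,0,0],[0,0,0],[0,0,0]],"turn":[-0.12,-0.24,-0.36,-0.4,-0.4]}'
python3 - <<'E'
from h import *
s,R=st(); print(s["joint_pos"].round(3) if hasattr(s["joint_pos"],"round") else s["joint_pos"],"toolx",np.degrees(np.arctan2(R[1,0],R[0,0])))
c=read_camera("wrist"); np.savez("w3.npz",**c)
u,v=proj(c,[.6032,-.2985,.07]).astype(int); print(u,v)
u0,v0=u-50,v-50; cv2.imwrite("pics/w3.png",cv2.resize(c["image"][v0:v0+100,u0:u0+105,::-1],(630,600),interpolation=cv2.INTER_CUBIC)); print(u0,v0)
E
```

```text
clock: 4.43
tcp_pos: [0.602, -0.2994, 0.1912]
orientation: [0.0, 0.295, 0.956, -0.0]
wrist_force: [0.9, -0.4, 0.5]
finger_gap: 0.0852
[-0.581  0.52   0.26   1.311 -0.     0.017] toolx 145.74281817810618
253 183
203 133
```

View pics/w3.png

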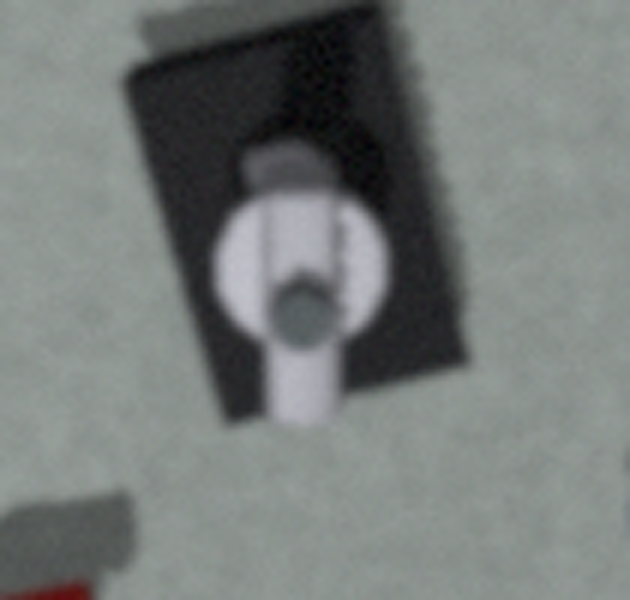

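The wing runs vertical in the crop (edges x≈265 and 340), so the hand is aligned with it. The shank top is at crop (302,315), and the flange centre is about (302,270).

```bash
python3 - <<'E'
from h import *
s,R3=st(); c1=dict(np.load("w1.npz")); c3=dict(np.load("w3.npz"))
px=lambda p,u,v:(u+(p[0]+.5)/6-.5,v+(p[1]+.5)/6-.5)
p1=ray(c1,px((318,387),205,105),.080)[:2]; p3=ray(c3,px((302,315),203,133),.080)[:2]
p3f=ray(c3,px((302,270),203,133),.051)[:2]
print(p1,p3,p3f)
def T(c): # camera yaw basis: image right / up in world xy
    r=c["R"].T[:2,0]; r/=np.linalg.norm(r); return np.column_stack([[ -r[1], r[0]],r])
# p_i = p + B_i e
A=np.block([[np.eye(2),T(c1)],[np.eye(2),T(c3)]]); x=np.linalg.solve(A,np.r_[p1,p3]); print("bolt",x[:2],"e(mm, up,right)",x[2:]*1000)
c2=dict(np.load("w2.npz")); print("shift for w2 points: subtract",T(c2)@x[2:]*1000)
d=R3.T@np.r_[x[:2]-s["tcp_pos"][:2],0]; print("travel to bolt",d/.04)
E
```

```text
[ 0.60309463 -0.29824397] [ 0.60181412 -0.29847904] [ 0.60288263 -0.29915663]
bolt [ 0.60251453 -0.29868923] e(mm, up,right) [ 0.69714903 -0.22078422]
shift for w2 points: subtract [0.58177689 0.44305541]
travel to bolt [-3.41450980e-03  1.58928525e-02 -4.03610809e-06]
```

```bash
python3 -m crank '{"travel":[[0,0,0.8],[0,0,1.6],[0,0.02,2.3],[0,0.02,2.8],[0,0.02,3.1]],"turn":[0,0,0,0,0]}' 50
python3 -m crank '{"travel":[[0,0,0.2],[0,0,0.32],[0,0,0.32],[0,0,0.32]],"turn":[0,0,0,0]}' 
python3 -m crank '{"travel":[[0,0,0],[0,0,0],[0,0,0],[0,0,0],[0,0,0]],"turn":[0,0,0,0,0]}' 0 60
python3 -m crank '{"travel":[[0,0,0],[0,0,0],[0,0,0]],"turn":[0,0,0]}' 0 60; python3 -c "
from h import *
s,R=st();print(s['tcp_pos'],s['wrist_force'],s['ft_torque'],s['finger_gap'])"
```

```text
clock: 4.9
tcp_pos: [0.6013, -0.2966, 0.0641]
orientation: [-0.002, 0.295, 0.956, 0.0]
wrist_force: [0.6, 0.1, -0.6]
finger_gap: 0.0499
clock: 5.23
tcp_pos: [0.6039, -0.2971, 0.0557]
orientation: [0.001, 0.294, 0.956, -0.0]
wrist_force: [-0.5, -0.6, -0.1]
finger_gap: 0.0499
clock: 5.65
tcp_pos: [0.6038, -0.2968, 0.0556]
orientation: [0.001, 0.293, 0.956, -0.0]
wrist_force: [0.6, 0.0, 4.6]
finger_gap: 0.0101
clock: 5.9
tcp_pos: [0.6038, -0.2969, 0.0555]
orientation: [0.001, 0.294, 0.956, -0.0]
wrist_force: [-0.2, -0.4, 4.9]
finger_gap: 0.0106
[ 0.60381912 -0.29689595  0.05554476] [-0.24466394 -0.40643552  4.90081219] [-0.04900669  0.0543443   0.00893109] 0.0105956783044667
```

```bash
python3 -m crank '{"travel":[[0,0,-0.1],[0,0,-0.2],[0,0,-0.35],[0,0,-0.5],[0,0,-0.7]],"turn":[0,0,0,0,0]}'
python3 -m crank '{"travel":[[0,0,-0.5],[0,0,-1],[0,0,-1.3],[0,0,-1.3],[0,0,-1.3]],"turn":[0,0,0,0,0]}'
python3 - <<'E'
from h import *
s,R=st(); print(s["ft_torque"])
a=read_camera("wrist"); b=read_camera("scene"); np.savez("w4.npz",**a)
u,v=proj(b,s["tcp_pos"]).astype(int); print(u,v)
x=cv2.resize(a["image"][120:384,100:412],(390,330)); y=cv2.resize(b["image"][v-45:v+65,u-60:u+70],(390,330),interpolation=cv2.INTER_CUBIC)
cv2.imwrite("pics/g1.png",np.hstack([x,y])[:,:,::-1])
E
```

```text
clock: 6.32
tcp_pos: [0.6028, -0.2961, 0.0824]
orientation: [-0.001, 0.293, 0.956, 0.0]
wrist_force: [0.4, 0.9, -2.7]
finger_gap: 0.0105
clock: 6.73
tcp_pos: [0.6038, -0.2968, 0.1356]
orientation: [0.001, 0.293, 0.956, -0.0]
wrist_force: [-0.1, 0.0, -2.0]
finger_gap: 0.0105
[ 0.06077309  0.02164751 -0.02215159]
142 237
```

View pics/g1.png

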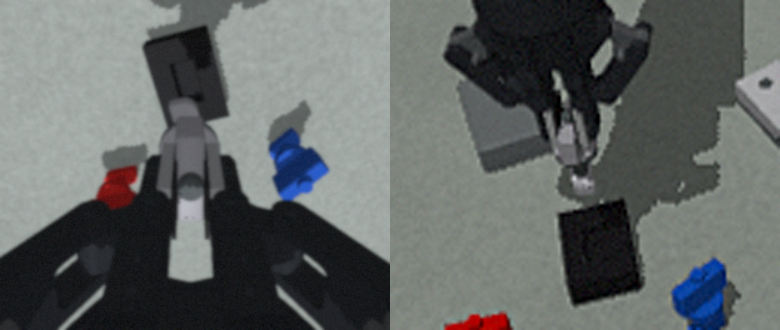

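The bolt is out of the holder and held upright by its wing, with the holder empty and about 2.3 N of weight on the wrist. Now I carry it to above the slot at y≈-0.03 while turning the head along the slot.

```bash
python3 -m crank '{"travel":[[0.4,0.5,0],[1,1.3,0],[1.6,2.2,0],[2.2,3,0],[2.8,3.8,0]],"turn":[0,0,0,0,0]}' >/dev/null
python3 -m crank '{"travel":[[0.5,0.7,0],[1,1.3,0],[1.2,1.56,0],[1.2,1.56,0],[1.2,1.56,0]],"turn":[-0.1,-0.2,-0.3,-0.4,-0.5]}'
python3 -m crank '{"travel":[[0,0,0],[0,0,0],[0,0,0],[0,0,0],[0,0,0]],"turn":[-0.11,-0.22,-0.33,-0.44,-0.55]}' >/dev/null
python3 -m crank '{"travel":[[0,0,0],[0,0,0],[0,0,0],[0,0,0],[0,0,0]],"turn":[-0.11,-0.22,-0.33,-0.44,-0.55]}' >/dev/null
python3 -m crank '{"travel":[[0,0,0.3],[0,0,0.6],[0,0,0.8],[0,0,0.8],[0,0,0.8]],"turn":[-0.1,-0.2,-0.3,-0.35,-0.35]}'
python3 - <<'E'
from h import *
s,R=st(); print(s["joint_pos"],s["tcp_pos"],"toolx",np.degrees(np.arctan2(R[1,0],R[0,0])))
c=read_camera("wrist"); np.savez("w5.npz",**c)
u,v=proj(c,np.array(s["tcp_pos"])-[0,0,.03]).astype(int); print(u,v)
for X in [(.592,-.03,.024),(.591,.0427,.034)]: print(proj(c,X))
cv2.imwrite("pics/w5.png",cv2.resize(c["image"][100:340,130:380,::-1],(625,600),interpolation=cv2.INTER_CUBIC))
t=read_camera("top"); np.savez("t5.npz",**t)
E
```

```text
clock: 7.67
tcp_pos: [0.5899, -0.0274, 0.1331]
orientation: [-0.001, 0.044, 0.999, 0.0]
wrist_force: [0.7, -0.6, -2.5]
finger_gap: 0.0108
clock: 8.92
tcp_pos: [0.5894, -0.0289, 0.1003]
orientation: [-0.001, -0.627, 0.779, 0.002]
wrist_force: [-0.5, 0.4, -2.7]
finger_gap: 0.0109
[-1.84977483e-01  4.13884637e-01 -1.36996530e-01  1.02414970e+00
 -7.66114543e-05 -1.54031418e+00] [ 0.58941738 -0.02892468  0.10025142] toolx -102.34489342786104
253 225
[249.48360826 200.153574  ]
[268.57405215 279.73752278]
```

View pics/w5.png

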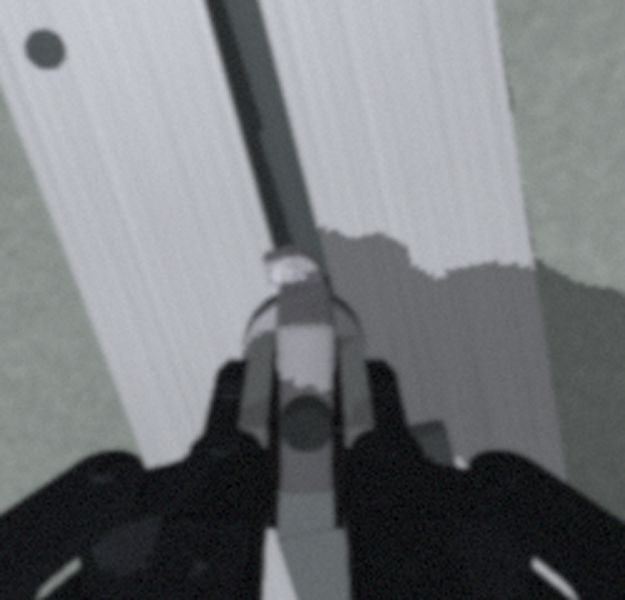

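The slot runs from (235,0) to (300,240) in the crop. The head's front end sits at (265–325, 250–285), just above it. I'll enlarge the head end to get its angle against the slot.

```bash
python3 - <<'E'
from h import *
c=dict(np.load("w5.npz"))
a=c["image"][190:240,222:282,::-1]; a=cv2.convertScaleAbs(cv2.resize(a,(780,600)[:1]+(650,) if 0 else (720,600),interpolation=cv2.INTER_CUBIC),alpha=1.2)
cv2.imwrite("pics/w5b.png",a)
s,R=st()
def T(c):
    r=c["R"].T[:2,0]; r/=np.linalg.norm(r); return np.column_stack([[-r[1],r[0]],r])
for k,p,q in [("slotleft",(215,20),(270,230)),("slotright",(268,20),(318,215)),("plateR",(505,60),(530,250)),("plateL",(15,120),(130,430))]:
    p=(p[0]/2.5+130,p[1]/2.5+100);q=(q[0]/2.5+130,q[1]/2.5+100)
    x,d,r=edge(c,p,q,.024,sc=1,w=4); x=x-T(c)@np.array([.697,-.22]); print(k,x.round(2),(np.degrees(np.arctan2(d[1],d[0]))%180).round(2),r.round(2),"x at y=-30:",(x[0]+(-30-x[1])*d[0]/d[1]).round(2))
sh=ray(c,(305/2.5+130,423/2.5+100),s["tcp_pos"][2]+.0245)[:2]; print("shank",sh-T(c)@np.array([.697e-3,-.22e-3]),"tcp",s["tcp_pos"])
E
```

```text
slotleft [601.16 -77.45] 91.46 0.09 x at y=-30: 599.95
slotright [585.74 -76.45] 91.49 0.01 x at y=-30: 584.53
plateR [517.97 -46.04] 91.24 0.14 x at y=-30: 517.62
plateL [667.64 -35.64] 91.41 0.13 x at y=-30: 667.5
shank [ 0.58963779 -0.03240309] tcp [ 0.59046124 -0.02910039  0.10154146]
```

View pics/w5b.png

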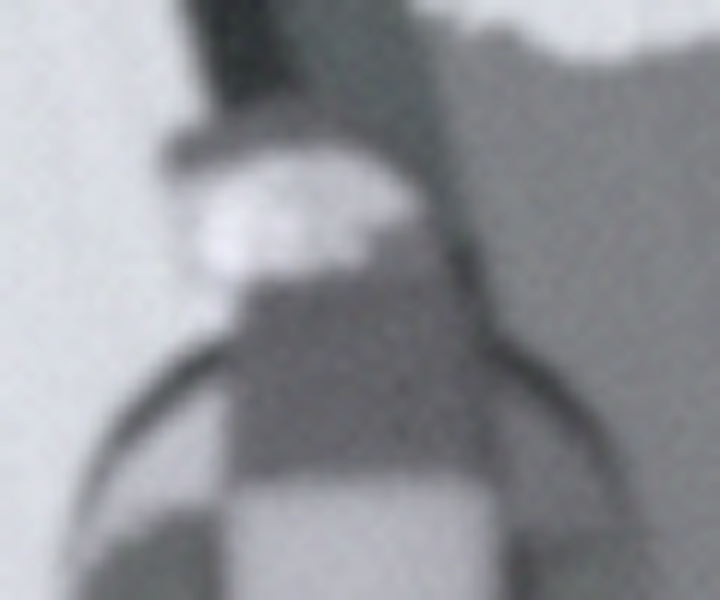

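```bash
python3 - <<'E'
from h import *
c=dict(np.load("w5.npz")); s,R=st()
print([get_state()["tcp_pos"].tolist() if hasattr(s["tcp_pos"],"tolist") else s["tcp_pos"]])
px=lambda p:(222+(p[0]+.5)/12-.5,190+(p[1]+.5)/12-.5)
z=.1005-.0415+.0085
P=[ray(c,px(p),z)*1000 for p in [(168,180),(238,325),(412,195),(478,330)]]
for p in P: print(p.round(1))
for a,b in [(0,1),(2,3)]: d=P[a]-P[b]; print("side ang",np.degrees(np.arctan2(d[1],d[0])))
print("jaw x ang",np.degrees(np.arctan2(R[1,0],R[0,0])))
E
```

```text
[[0.590461238912074, -0.02910038683575766, 0.10154146405262371]]
[598.  -45.3  67.5]
[596.2 -35.8  67.5]
[584.9 -41.5  67.5]
[583.  -32.6  67.5]
side ang -79.1485659285954
side ang -77.78298249008466
jaw x ang -102.50492245410028
```

The plate edges and slot from this view agree: slot centre x=0.5924 at y=-0.03, plate width 149.9 mm. The shank sits 3.4 mm along tool x from the TCP. The head looks within a few degrees of the slot by the holder-to-wing angle of about 15°, but the side-edge reading disagreed because bright-on-bright edges are unreliable. So I'll insert by feel: line up, come to just above the plate, then press lightly.

```bash
python3 -m crank '{"travel":[[-0.015,-0.065,0.2],[-0.015,-0.065,0.4],[-0.015,-0.065,0.6],[-0.015,-0.065,0.75],[-0.015,-0.065,0.75]],"turn":[0,0,0,0,0]}' 
for i in 1 2 3; do python3 -m crank '{"travel":[[0,0,0]],"turn":[0]}' | sed -n 2,4p; done
```

```text
clock: 9.43
tcp_pos: [0.5923, -0.029, 0.0703]
orientation: [-0.001, -0.626, 0.779, 0.001]
wrist_force: [0.9, -0.2, -2.5]
finger_gap: 0.0104
tcp_pos: [0.5931, -0.0291, 0.0717]
orientation: [-0.001, -0.626, 0.779, 0.001]
wrist_force: [-1.1, 0.3, -2.6]
tcp_pos: [0.5938, -0.0292, 0.0725]
orientation: [-0.0, -0.627, 0.779, -0.0]
wrist_force: [-0.3, 0.1, -2.8]
tcp_pos: [0.5941, -0.0293, 0.0729]
orientation: [0.0, -0.627, 0.779, -0.0]
wrist_force: [-0.3, 0.1, -2.2]
```

```bash
python3 - <<'E'
from h import *
c=read_camera("wrist"); np.savez("w6.npz",**c); s,R=st(); tcp=np.array(s["tcp_pos"]); print(tcp)
def T(c):
    r=c["R"].T[:2,0]; r/=np.linalg.norm(r); return np.column_stack([[-r[1],r[0]],r])
e=T(c)@np.array([.697,-.22])
for nm,x0 in [("A",.6004),("B",.5844),("pR",.5176),("pL",.6675)]:
    f=lambda y:proj(c,[x0-(y+.03)*np.tan(np.radians(1.42)),y,.024])+e[:1]*0
    y0,y1=(-.125,-.07) if nm in"AB" else (-.09,-.05)
    x,d,r=edge(c,f(y0),f(y1),.024,sc=1,w=5); x=x-e; print(nm,(np.degrees(np.arctan2(d[1],d[0]))%180).round(2),r.round(2),"x at y=-32:",(x[0]+(-32-x[1])*d[0]/d[1]).round(2))
g=cv2.cvtColor(c["image"],cv2.COLOR_RGB2GRAY); sc=6
u,v=proj(c,tcp+R[:,0]*.0034+[0,0,.0245]).astype(int); r=g[v-22:v+22,u-22:u+22]; print(u,v)
np.set_printoptions(linewidth=250); print(r[::3,::2])
E
```

```text
[ 0.59421631 -0.02928509  0.07299754]
A 91.44 0.04 x at y=-32: 600.08
B 91.44 0.04 x at y=-32: 584.69
pR 91.12 0.1 x at y=-32: 517.53
pL 91.71 0.14 x at y=-32: 667.41
253 268
[[ 84  84  85  78  61 119 143 150 152 151 150 149 145 144 143 130  93  54  82  85  85  84]
 [ 84  86  84  78  43  86 139 148 149 149 150 149 148 144 142 130  75  40  79  85  85  83]
 [ 87  81  88  77  35  73 137 148 147 148 148 148 148 145 141 124  63  29  77  84  86  85]
 [ 84  85  85  71  32  44  94 101  91  99 139 133 128 123 108  94  50  27  65  86  87  85]
 [ 78  74  79  66  20  48  79  84  80  63  56  52  57  66  82  77  44  22  66  82  84  88]
 [ 73  80  83  63  21  45  69  53  34  30  35  34  36  35  45  61  42  22  59  84  85  82]
 [ 80  82  81  55  19  33  44  29  35  41  46  42  44  38  35  39  30  15  54  80  86  78]
 [ 74  74  71  43  18  25  40  42  47  48  50  46  48  43  43  34  17  12  48  83  81  74]
 [ 80  77  73  40  18  33  43  45  48  44  49  49  44  49  42  42  30  18  42  74  78  78]
 [ 70  91  88  48  21  30  48  43  46  40  41  43  46  47  45  43  23  19  43  86  85  71]
 [ 20  56  76  50  17  37  61  48  44  46  45  43  47  44  47  56  32  19  47  82  51  22]
 [ 26  17  34  22  21  41  76  81  65  57  46  51  57  60  76  78  36  24  29  36  26  18]
 [ 18  20  18  23  17  37  77  89  87  84  91  84  86  83  87  73  37  16  23  16  20  17]
 [ 22  15   9  22  23  33  74  87  86  85  84  88  85  85  84  75  36  17  16  11  16  20]
 [ 15  19  17  17  14  38  77  86  88  88  90  88  86  87  86  78  39  12  18  16   9  10]]
```

```bash
python3 -m crank '{"travel":[[0.01,0.035,0.04],[0.01,0.035,0.08],[0.01,0.035,0.12],[0.01,0.035,0.14],[0.01,0.035,0.14]],"turn":[0,0,0,0,0]}' 
python3 -m crank '{"travel":[[0,0,0.02],[0,0,0.04],[0,0,0.06],[0,0,0.08],[0,0,0.08]],"turn":[0,0,0,0,0]}' | sed -n 2,4p
python3 -m crank '{"travel":[[0,0,0.02],[0,0,0.04],[0,0,0.05],[0,0,0.05],[0,0,0.05]],"turn":[0,0,0,0,0]}' | sed -n 2,4p
```

```text
clock: 10.15
tcp_pos: [0.5921, -0.0293, 0.0666]
orientation: [-0.0, -0.627, 0.779, 0.0]
wrist_force: [-0.2, 0.6, -2.8]
finger_gap: 0.0104
tcp_pos: [0.5927, -0.0293, 0.0651]
orientation: [0.0, -0.627, 0.779, -0.001]
wrist_force: [-2.4, 1.1, 7.2]
tcp_pos: [0.5928, -0.0293, 0.0647]
orientation: [0.001, -0.627, 0.779, -0.001]
wrist_force: [-5.2, 1.4, 16.7]
```

```bash
for i in 1 2 3; do python3 -m crank '{"travel":[[0,0.005,-0.01],[0,0.01,-0.01],[0,0.015,-0.01],[0,0.02,-0.01]],"turn":[0,0,0,0]}' | sed -n 2,4p; done
```

```text
tcp_pos: [0.5926, -0.0292, 0.0648]
orientation: [0.001, -0.627, 0.779, -0.001]
wrist_force: [-2.5, 0.8, 12.7]
tcp_pos: [0.5924, -0.0292, 0.0649]
orientation: [0.001, -0.627, 0.779, -0.002]
wrist_force: [-2.1, 0.6, 8.6]
tcp_pos: [0.5921, -0.0292, 0.065]
orientation: [0.002, -0.627, 0.779, -0.002]
wrist_force: [1.2, -0.3, 6.2]
```

```bash
python3 -m crank '{"travel":[[0,0,0],[0,0,0],[0,0,0],[0,0,0]],"turn":[0.03,0.06,0.09,0.09]}' | sed -n 2,4p; python3 -m crank '{"travel":[[0,0,0],[0,0,0],[0,0,0],[0,0,0],[0,0,0]],"turn":[-0.05,-0.1,-0.15,-0.18,-0.18]}' | sed -n 2,4p;  python3 -m crank '{"travel":[[0,0,0],[0,0,0],[0,0,0],[0,0,0],[0,0,0]],"turn":[0.03,0.06,0.09,0.09,0.09]}' | sed -n 2,4p
```

```text
tcp_pos: [0.5919, -0.0289, 0.0648]
orientation: [0.002, -0.59, 0.807, -0.002]
wrist_force: [-0.1, 0.1, 6.2]
tcp_pos: [0.5905, -0.0289, 0.0633]
orientation: [0.0, -0.661, 0.75, -0.0]
wrist_force: [0.4, 0.4, -0.6]
tcp_pos: [0.5898, -0.0287, 0.0627]
orientation: [-0.0, -0.627, 0.779, 0.0]
wrist_force: [-0.1, 0.0, -2.4]
```

It dropped about 2 mm during the wiggle with the contact force gone, so the head is entering. I'll continue down gently.

```bash
for i in 1 2; do python3 -m crank '{"travel":[[0,0,0.02],[0,0,0.04],[0,0,0.06],[0,0,0.08],[0,0,0.08]],"turn":[0,0,0,0,0]}' | sed -n 2,4p; done
```

```text
tcp_pos: [0.5898, -0.0287, 0.0594]
orientation: [-0.0, -0.627, 0.779, 0.0]
wrist_force: [-1.1, -0.4, -2.7]
tcp_pos: [0.5898, -0.0288, 0.0563]
orientation: [-0.0, -0.627, 0.779, 0.0]
wrist_force: [-0.3, 0.0, -2.1]
```

```bash
for i in 1 2; do python3 -m crank '{"travel":[[0,0,0.02],[0,0,0.04],[0,0,0.06],[0,0,0.08],[0,0,0.08]],"turn":[0,0,0,0,0]}' | sed -n 2,4p; done; python3 -m crank '{"travel":[[0,0,0.01],[0,0,0.03],[0,0,0.05],[0,0,0.05]],"turn":[0,0,0,0]}' | sed -n 2,4p
```

```text
tcp_pos: [0.5898, -0.0287, 0.0531]
orientation: [-0.0, -0.627, 0.779, 0.0]
wrist_force: [-0.3, -0.4, -2.1]
tcp_pos: [0.5898, -0.0287, 0.0499]
orientation: [-0.0, -0.627, 0.779, 0.0]
wrist_force: [-0.1, -0.1, -1.6]
tcp_pos: [0.5898, -0.0287, 0.0479]
orientation: [-0.0, -0.627, 0.779, 0.0]
wrist_force: [-0.3, 0.3, -1.8]
```

```bash
python3 -m crank '{"travel":[[0,0,0.01],[0,0,0.02],[0,0,0.03],[0,0,0.03]],"turn":[0,0,0,0]}' | sed -n 2,4p;  python3 -m crank '{"travel":[[0,0,0.01],[0,0,0.02],[0,0,0.02],[0,0,0.02]],"turn":[0,0,0,0]}' | sed -n 2,4p; python3 - <<'E'
from h import *
s,R=st(); tcp=np.array(s["tcp_pos"]); c=read_camera("wrist"); np.savez("w7.npz",**c); t=read_camera("scene")
u,v=proj(t,tcp).astype(int)
a=cv2.resize(c["image"][140:340,150:360],(420,400),interpolation=cv2.INTER_CUBIC); b=cv2.resize(t["image"][v-45:v+35,u-35:u+41],(380,400),interpolation=cv2.INTER_CUBIC)
cv2.imwrite("pics/in.png",np.hstack([a,b])[:,:,::-1])
E
```

```text
tcp_pos: [0.5902, -0.0287, 0.0476]
orientation: [0.0, -0.627, 0.779, -0.0]
wrist_force: [-0.9, 1.4, 3.6]
tcp_pos: [0.5903, -0.0287, 0.0475]
orientation: [0.0, -0.627, 0.779, -0.0]
wrist_force: [-4.2, 2.2, 9.4]
```

View pics/in.png

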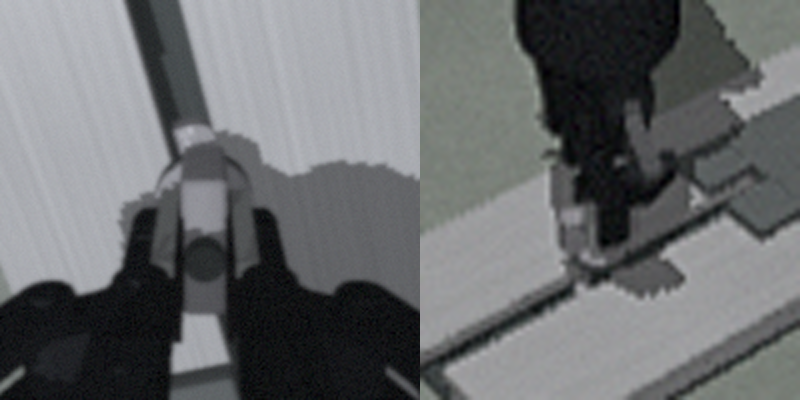

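The head sits in the slot. It descended 17.5 mm from first contact on the plate top to the floor, against 18 mm nominal. I'll lift about 1 mm and feel both slot walls with the shank to find the true centre.

```bash
python3 -m crank '{"travel":[[0,0,-0.02],[0,0,-0.05],[0,0,-0.07],[0,0,-0.07],[0,0,-0.07]],"turn":[0,0,0,0,0]}' | sed -n 2,4p
for i in 1 2 3; do python3 -m crank '{"travel":[[0,0.02,0],[0,0.04,0],[0,0.04,0],[0,0.04,0]],"turn":[0,0,0,0]}' | sed -n '2p;4p'; done
python3 -m crank '{"travel":[[0,-0.04,0],[0,-0.08,0],[0,-0.12,0],[0,-0.12,0]],"turn":[0,0,0,0]}' | sed -n '2p;4p'
for i in 1 2 3; do python3 -m crank '{"travel":[[0,-0.02,0],[0,-0.04,0],[0,-0.04,0],[0,-0.04,0]],"turn":[0,0,0,0]}' | sed -n '2p;4p'; done
```

```text
tcp_pos: [0.5899, -0.0288, 0.0484]
orientation: [-0.0, -0.626, 0.779, 0.0]
wrist_force: [0.2, 0.4, -1.8]
tcp_pos: [0.5883, -0.0284, 0.0488]
wrist_force: [0.3, -0.3, -2.4]
tcp_pos: [0.5876, -0.0283, 0.0491]
wrist_force: [2.7, -1.0, -3.8]
tcp_pos: [0.5871, -0.0281, 0.0494]
wrist_force: [5.7, -1.2, -5.1]
tcp_pos: [0.5893, -0.0287, 0.0486]
wrist_force: [0.2, -1.0, -2.0]
tcp_pos: [0.5914, -0.0291, 0.0488]
wrist_force: [0.3, -0.2, -2.6]
tcp_pos: [0.5932, -0.0295, 0.0489]
wrist_force: [-0.5, 0.5, -3.7]
tcp_pos: [0.5942, -0.0297, 0.0487]
wrist_force: [-1.5, 0.2, -2.6]
```

```bash
python3 -m crank '{"travel":[[0,0.04,0.01],[0,0.08,0.01],[0,0.08,0.01],[0,0.08,0.01]],"turn":[0,0,0,0]}' | sed -n '2p;4p'
python3 -m crank '{"travel":[[-0.2,0.05,0],[-0.4,0.1,0],[-0.6,0.15,0],[-0.8,0.2,0],[-1,0.245,0]],"turn":[0,0,0,0,0]}' | sed -n '2p;4p'
python3 -m crank '{"travel":[[-0.2,0.05,0],[-0.4,0.1,0],[-0.6,0.15,0],[-0.7,0.17,0],[-0.7,0.17,0]],"turn":[0,0,0,0,0]}' | sed -n '2p;4p'
python3 -m crank '{"travel":[[0,0,0],[0,0,0],[0,0,0]],"turn":[0,0,0]}' | sed -n '2p;4p'
```

```text
tcp_pos: [0.5917, -0.0291, 0.0486]
wrist_force: [0.1, 0.3, -2.8]
tcp_pos: [0.5904, 0.0133, 0.0485]
wrist_force: [-0.2, -0.1, -2.9]
tcp_pos: [0.5899, 0.0421, 0.0485]
wrist_force: [0.5, 0.6, -2.8]
tcp_pos: [0.59, 0.0404, 0.0485]
wrist_force: [-0.5, 0.2, -1.6]
```

```bash
python3 -m crank '{"travel":[[0,0.015,0],[-0.1,0.045,0],[-0.2,0.065,0],[-0.3,0.09,0],[-0.3,0.09,0]],"turn":[0,0,0,0,0]}' | sed -n '2p;4p'
python3 -m crank '{"travel":[[-0.05,0.012,0],[-0.1,0.024,0],[-0.15,0.036,0],[-0.2,0.048,0],[-0.2,0.048,0]],"turn":[0,0,0,0,0]}' | sed -n '2p;4p'
python3 -m crank '{"travel":[[0,0,0],[0,0,0]],"turn":[0,0]}' | sed -n '2p;4p'
```

```text
tcp_pos: [0.5889, 0.0543, 0.0485]
wrist_force: [-0.0, -0.1, -2.8]
tcp_pos: [0.5888, 0.062, 0.0484]
wrist_force: [-1.1, -0.5, -2.7]
tcp_pos: [0.5889, 0.0615, 0.0485]
wrist_force: [0.6, 0.9, -2.4]
```

```bash
for i in 1 2 3 4; do python3 -m crank '{"travel":[[-0.025,0.006,0],[-0.05,0.012,0],[-0.05,0.012,0]],"turn":[0,0,0]}' | sed -n '2p;4p'; done
```

```text
tcp_pos: [0.5888, 0.0638, 0.0485]
wrist_force: [0.3, 0.4, -3.7]
tcp_pos: [0.5888, 0.0659, 0.0485]
wrist_force: [0.3, 0.6, -2.0]
tcp_pos: [0.5887, 0.0679, 0.0485]
wrist_force: [-0.2, 0.2, -3.1]
tcp_pos: [0.5887, 0.07, 0.0485]
wrist_force: [-0.1, -1.1, -2.0]
```

```bash
for i in 1 2; do python3 -m crank '{"travel":[[-0.02,0.005,0],[-0.02,0.005,0],[-0.02,0.005,0]],"turn":[0,0,0]}' | sed -n '2p;4p'; done
```

```text
tcp_pos: [0.5887, 0.0706, 0.0485]
wrist_force: [-0.3, 0.7, -1.8]
tcp_pos: [0.5887, 0.0709, 0.0485]
wrist_force: [-0.3, -2.7, -2.3]
```

Contact with the notch bottom shows at TCP y=0.0709 (-2.7 N), against an expected 0.0713, so the shank is home. The bolt axis is about 3 mm off the TCP along the wing, so I'll back off slightly, release, recentre on the bolt and regrip before turning. I'm also checking the reader's clearance.

```bash
python3 -m crank '{"travel":[[0.015,-0.004,0.015],[0.015,-0.004,0.02],[0.015,-0.004,0.02]],"turn":[0,0,0]}' | sed -n '2p;4p'
python3 -m crank '{"travel":[[0,0,0],[0,0,0],[0,0,0],[0,0,0]],"turn":[0,0,0,0]}' 30 60| sed -n '2p;4,5p'
python3 - <<'E'
from h import *
s,R=st(); tcp=np.array(s["tcp_pos"]); print(tcp)
t=read_camera("top"); print("reader end",ray(t,(217,187),.185), ray(t,(217,187),.215))
c=read_camera("wrist"); np.savez("w8.npz",**c); g=cv2.cvtColor(c["image"],cv2.COLOR_RGB2GRAY)
# wing/shank candidates at bolt on floor: shank top z=.072
u,v=proj(c,tcp+R[:,0]*.003+[0,0,.0245]).astype(int); print(u,v)
np.set_printoptions(linewidth=250); print(g[v-26:v+26:3,u-26:u+26:2])
E
```

```text
tcp_pos: [0.5888, 0.0708, 0.0478]
wrist_force: [0.2, -1.5, -1.9]
tcp_pos: [0.5889, 0.0711, 0.0479]
wrist_force: [-0.5, 0.3, -0.2]
finger_gap: 0.0299
[0.5888847  0.07113183 0.04792396]
reader end [0.57874756 0.1501762  0.185     ] [0.57156842 0.14735696 0.215     ]
254 269
[[ 89  90  93  92  94  96 125 144 151 152 151 152 151 148 148 142 130 100  90  94  90  89 104 125  85  51]
 [ 87  92  93  92  91  95 128 147 151 153 153 151 152 149 146 144 128 104  90  93  92  91  91  89  68  49]
 [ 74  90  92  92  94  94 120 147 152 152 153 151 148 149 145 143 131 101  88  96  92  91  87  73  63  48]
 [ 65  83  92  95  92  93 121 145 150 151 152 151 149 148 142 143 131 100  91  93  94  88  75  62  59  47]
 [ 59  63  81  86  89  88 111 140 141 136 133 113 108 101 113 138 123  94  90  93  89  77  64  60  64  45]
 [ 59  59  61  65  80  85  81  83  84  67  56  45  46  51  67  82  84  85  84  79  69  60  61  59  61  47]
 [ 62  62  60  63  65  64  74  68  44  37  39  38  38  38  33  44  69  74  65  58  63  59  61  63  64  43]
 [ 61  61  61  62  61  64  68  43  38  39  41  46  45  42  40  34  53  65  60 
[... 399 characters left out ...]
  49  43  48  52  71  69  60  63  63  60  63  61  61  57]
 [ 62  80  99 107 104 101  85  82  84  71  61  54  55  62  72  81  83  69  59  66  59  63  60  61  62  58]
 [ 93  96 101 106 104 101  87  83  88  90  87  88  87  86  88  86  80  68  62  63  59  61  62  60  60  61]
 [106 100 100 105 103 104  84  85  89  91  90  88  88  90  87  86  80  68  62  62  60  63  60  62  61  63]
 [105 103 101 101 102 103  87  81  89  90  89  86  89  87  86  86  82  68  64  63  62  62  59  64  61  61]
 [106 105 105 102 105 100  93  84  91  89  88  91  90  88  83  85  82  85  88  87  67  63  60  60  61  61]
 [106 106 105 103 101 106  96  87  89  91  90  89  86  87  86  84  86  99 103  99  76  63  61  62  61  63]]
```

```bash
python3 -m crank '{"travel":[[0.04,0,0],[0.07,0,0],[0.07,0,0]],"turn":[0,0,0]}' | sed -n '2p;4p'
python3 -m crank '{"travel":[[0,0,0],[0,0,0],[0,0,0],[0,0,0]],"turn":[0,0,0,0]}' 0 60| sed -n '2p;4,5p'
for i in 1 2; do python3 -m crank '{"travel":[[0,0,0],[0,0,0],[0,0,0],[0,0,0],[0,0,0]],"turn":[0.08,0.16,0.24,0.32,0.4]}' | sed -n '2p;4p'; python3 -c "
from h import *
s=get_state();print('T',s['ft_torque'][2],s['tau'][5])"; done
```

```text
tcp_pos: [0.588, 0.0679, 0.0477]
wrist_force: [0.5, 0.1, 0.1]
tcp_pos: [0.5884, 0.068, 0.0479]
wrist_force: [0.2, -0.6, 1.6]
finger_gap: 0.0107
tcp_pos: [0.588, 0.0681, 0.0478]
wrist_force: [-0.6, -0.9, 1.6]
T -0.03017842963026399 -0.981958732008934
tcp_pos: [0.5879, 0.0682, 0.0479]
wrist_force: [-0.3, 0.1, 2.9]
T 0.06457609725582412 -0.9812308475375175
```

```bash
cat > t.sh <<'E'
python3 -c "
from h import *
s,R=st();print('   T %.3f F %s z %.4f p %s ang %.1f'%(s['ft_torque'][2],np.round(s['wrist_force'],1),s['tcp_pos'][2],np.round(s['tcp_pos'][:2],4),np.degrees(np.arctan2(R[1,0],R[0,0]))))"
E
python3 -m crank '{"travel":[[0,0,0],[0,0,0],[0,0,0],[0,0,0],[0,0,0]],"turn":[0.08,0.16,0.24,0.32,0.4]}' >/dev/null; sh t.sh
python3 -m crank '{"travel":[[0,0,0],[0,0,0],[0,0,0]],"turn":[0.07,0.14,0.2]}' >/dev/null; sh t.sh
python3 -m crank '{"travel":[[0,0,0],[0,0,0],[0,0,0]],"turn":[0.07,0.14,0.2]}' >/dev/null; sh t.sh
python3 -m crank '{"travel":[[0,0,0],[0,0,0],[0,0,0]],"turn":[0.07,0.14,0.2]}' >/dev/null; sh t.sh
python3 -m crank '{"travel":[[0,0,0],[0,0,0],[0,0,0]],"turn":[0.07,0.14,0.2]}' >/dev/null; sh t.sh
```

```text
T 0.011 F [-1.2 -0.2  2.1] z 0.0478 p [0.5879 0.0683] ang -171.4
   T -0.024 F [-0.4 -0.1  1.7] z 0.0478 p [0.5879 0.0683] ang 177.2
   T 0.083 F [-1.1  0.7  2. ] z 0.0478 p [0.5878 0.0685] ang 165.7
   T 0.035 F [-0.7  1.3  0.6] z 0.0476 p [0.5876 0.0688] ang 154.3
   T 0.124 F [ 0.7  2.7 -2.1] z 0.0473 p [0.5877 0.0689] ang 142.8
```

The head appears to have hit its stop near 1.6 rad, as torque rises and the nut starts down. Regripping now: open, turn back half a turn (the wing is symmetric) and close.

```bash
python3 -m crank '{"travel":[[0,0,0],[0,0,0],[0,0,0],[0,0,0]],"turn":[0,0,0,0]}' 45 60 >/dev/null; sh t.sh
for i in 1 2 3 4 5; do python3 -m crank '{"travel":[[0,0,0],[0,0,0],[0,0,0],[0,0,0],[0,0,0]],"turn":[-0.12,-0.24,-0.36,-0.48,-0.6]}' >/dev/null; done
python3 -m crank '{"travel":[[0,0,0],[0,0,0],[0,0,0],[0,0,0]],"turn":[-0.1,-0.14,-0.14,-0.14]}'; sh t.sh
python3 - <<'E'
from h import *
c=read_camera("wrist"); np.savez("w9.npz",**c); s,R=st()
cv2.imwrite("pics/w9.png",cv2.resize(c["image"][150:350,130:380,::-1],(750,600),interpolation=cv2.INTER_CUBIC)); print(proj(c,np.array(s["tcp_pos"])+[0,0,.023]))
E
```

```text
T 0.000 F [ 0.2 -0.2  0.7] z 0.0477 p [0.5881 0.068 ] ang 143.1
clock: 28.85
tcp_pos: [0.5881, 0.068, 0.0478]
orientation: [0.0, 0.948, -0.319, 0.0]
wrist_force: [0.3, 0.5, 0.7]
finger_gap: 0.0449
   T -0.025 F [0.3 0.5 0.7] z 0.0478 p [0.5881 0.068 ] ang -37.1
[252.24170258 273.95788296]
```

View pics/w9.png

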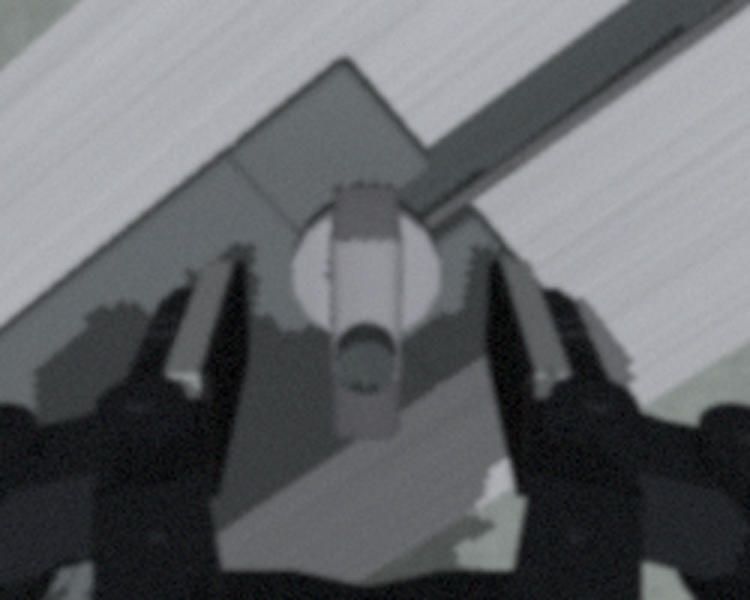

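The wing is aligned in the open jaws, the flange (365,265) lies over the fork, and the shank top is at (366,362). A numeric check that the shank is home and the stand unmoved, then continue.

```bash
python3 - <<'E'
from h import *
def T(c):
    r=c["R"].T[:2,0]; r/=np.linalg.norm(r); return np.column_stack([[-r[1],r[0]],r])
c=dict(np.load("w9.npz")); e=T(c)@np.array([.697,-.22])
f=lambda p:(130+(p[0]+.5)/3-.5,150+(p[1]+.5)/3-.5)
for k,p,q,z in [("endU",(352,68),(420,147),.034),("sideU",(20,320),(330,70),.034),("slot",(440,215),(740,18),.024)]:
    x,d,r=edge(c,f(p),f(q),z,sc=1,w=4); print(k,(x-e).round(2),np.degrees(np.arctan2(d[1],d[0])).round(2)%180,r.round(2))
for z in(.072,.073): print("shank",ray(c,f((366,362)),z)[:2]*1000-e)
print("flange",ray(c,f((366,265)),.043)[:2]*1000-e)
E
```

```text
endU [612.93  43.8 ] 2.43 0.0
sideU [624.69  90.06] 91.88 0.06
slot [582.96   1.15] 91.37 0.07
shank [590.02511996  66.70235303]
shank [590.58074064  66.28091809]
flange [591.58836473  65.50970155]
```

The shank is about 1.5 mm short of the stand's origin along the notch (limit 6), centred across within 0.2 mm, and the stand moved less than 1 mm. Regrip slightly lower and tighten while watching torque.

```bash
python3 -m crank '{"travel":[[0,0,0.03],[0,0,0.03]],"turn":[0,0]}' >/dev/null
python3 -m crank '{"travel":[[0,0,0],[0,0,0],[0,0,0],[0,0,0],[0,0,0]],"turn":[0,0,0,0,0]}' 0 60 >/dev/null; sh t.sh
for i in 1 2 3 4 5; do python3 -m crank '{"travel":[[0,0,0],[0,0,0]],"turn":[0.05,0.1]}' >/dev/null; sh t.sh;  python3 -m crank '{"travel":[[0,0,0],[0,0,0]],"turn":[0.05,0.1]}' >/dev/null; sh t.sh; done
```

```text
T -0.000 F [-0.7 -0.   0.6] z 0.0467 p [0.5882 0.0682] ang -37.1
   T 0.151 F [ 0.4  1.1 -0.2] z 0.0465 p [0.5882 0.0682] ang -42.9
   T 0.071 F [ 0.1  0.  -0. ] z 0.0464 p [0.5883 0.0683] ang -48.7
   T 0.111 F [ 1.6  0.8 -1.5] z 0.0462 p [0.5883 0.0683] ang -54.4
   T 0.164 F [ 1.7  1.1 -2.4] z 0.0462 p [0.5884 0.0683] ang -60.1
   T 0.136 F [ 2.4  1.7 -3. ] z 0.0461 p [0.5884 0.0683] ang -65.9
   T 0.153 F [ 1.9  0.8 -3.7] z 0.0460 p [0.5885 0.0683] ang -71.6
   T 0.137 F [ 2.2  0.4 -3.9] z 0.0460 p [0.5886 0.0683] ang -77.3
   T 0.108 F [ 2.8  0.3 -5. ] z 0.0460 p [0.5887 0.0682] ang -83.1
   T 0.150 F [ 3.6  0.2 -4.7] z 0.0459 p [0.5888 0.0682] ang -88.8
   T 0.154 F [ 3.7 -0.7 -5.4] z 0.0459 p [0.5889 0.0682] ang -94.5
```

```bash
python3 -m crank '{"travel":[[-0.01,0,0.015],[-0.015,0,0.03],[-0.015,0,0.03]],"turn":[0,0,0]}' >/dev/null; sh t.sh
for i in 1 2; do python3 -m crank '{"travel":[[0,0,0.005],[0,0,0.005]],"turn":[0.05,0.1]}' >/dev/null; sh t.sh;  python3 -m crank '{"travel":[[0,0,0],[0,0,0]],"turn":[0.05,0.1]}' >/dev/null; sh t.sh; done
```

```text
T 0.035 F [ 2.2 -2.1  0.5] z 0.0457 p [0.5888 0.0683] ang -94.3
   T 0.161 F [ 1.8 -1.4 -0.2] z 0.0456 p [0.589  0.0683] ang -100.2
   T 0.161 F [ 3.1 -1.8 -1.5] z 0.0455 p [0.589  0.0684] ang -105.9
   T 0.185 F [ 2.6 -2.7  0. ] z 0.0454 p [0.5892 0.0683] ang -111.7
   T 0.240 F [ 3.6 -1.4 -0.3] z 0.0454 p [0.5893 0.0683] ang -117.4
```

```bash
for i in 1 2 3 4 5 6; do python3 -m crank '{"travel":[[0,0,0]],"turn":[0.05]}' >/dev/null; sh t.sh; done
```

```text
T 0.208 F [ 3.1 -1.7 -0.9] z 0.0454 p [0.5893 0.0683] ang -120.3
   T 0.211 F [ 3.8 -1.5 -0.8] z 0.0453 p [0.5894 0.0683] ang -123.1
   T 0.180 F [ 3.3 -2.3 -1.5] z 0.0453 p [0.5894 0.0683] ang -126.0
   T 0.196 F [ 3.8 -2.  -1.1] z 0.0453 p [0.5895 0.0682] ang -128.9
   T 0.199 F [ 3.1 -2.7 -2. ] z 0.0453 p [0.5895 0.0682] ang -131.7
   T 0.212 F [ 4.  -2.  -1.1] z 0.0453 p [0.5895 0.0682] ang -134.6
```

```bash
python3 -m crank '{"travel":[[-0.007,-0.022,0.005],[-0.007,-0.022,0.01],[-0.007,-0.022,0.01]],"turn":[0,0,0]}' >/dev/null; sh t.sh
for i in 1 2 3 4 5 6; do python3 -m crank '{"travel":[[0,0,0]],"turn":[0.05]}' >/dev/null; sh t.sh; done
```

```text
T 0.051 F [ 2.1 -1.1  4.4] z 0.0452 p [0.5896 0.0682] ang -134.4
   T 0.188 F [ 2.9 -1.3  3.6] z 0.0451 p [0.5897 0.0681] ang -137.3
   T 0.189 F [ 1.8 -2.7  2.6] z 0.0451 p [0.5897 0.0681] ang -140.3
   T 0.185 F [ 2.7 -1.   2.7] z 0.0450 p [0.5898 0.0681] ang -143.1
   T 0.232 F [ 3.2 -2.3  2.1] z 0.0450 p [0.5898 0.0681] ang -146.0
   T 0.270 F [ 3.2 -1.6  3.1] z 0.0449 p [0.5898 0.068 ] ang -148.9
   T 0.187 F [ 3.3 -1.9  1.7] z 0.0450 p [0.5898 0.068 ] ang -151.7
```

```bash
for i in 1 2 3 4 5 6 7 8 9 10; do python3 -m crank '{"travel":[[0,0,0]],"turn":[0.03]}' >/dev/null; sh t.sh; done; python3 -c "
from workcell import *;print(get_state()['clock'])"
```

```text
T 0.226 F [ 3.1 -2.4  0.8] z 0.0449 p [0.5899 0.068 ] ang -153.5
   T 0.217 F [ 3.1 -3.1  1.7] z 0.0449 p [0.5899 0.068 ] ang -155.1
   T 0.228 F [ 3.5 -3.3  1.9] z 0.0449 p [0.5899 0.0679] ang -156.8
   T 0.294 F [ 3.2 -1.8  1.3] z 0.0448 p [0.5899 0.0679] ang -158.6
   T 0.289 F [ 4.1 -2.2  0.3] z 0.0448 p [0.59   0.0679] ang -160.3
   T 0.301 F [ 4.1 -1.8  0.6] z 0.0448 p [0.59   0.0679] ang -162.0
   T 0.263 F [ 4.9 -1.6  0.2] z 0.0447 p [0.5899 0.0678] ang -163.7
   T 0.267 F [ 4.5 -2.9 -0.2] z 0.0447 p [0.59   0.0678] ang -165.4
   T 0.245 F [ 3.9 -3.5 -1.5] z 0.0446 p [0.59   0.0678] ang -167.2
   T 0.312 F [ 4.2 -3.  -0.4] z 0.0446 p [0.59   0.0678] ang -168.9
34.15
```

Torque has climbed to about 0.27 N·m, with the nut no longer descending. That is mid-range for properly tight, so I stop, release and lift clear.

```bash
python3 -m crank '{"travel":[[0,0,0],[0,0,0],[0,0,0],[0,0,0],[0,0,0]],"turn":[0,0,0,0,0]}' 60 60 | sed -n '2p;4,5p'
python3 -m crank '{"travel":[[0,0,-0.3],[0,0,-0.8],[0,0,-1.3],[0,0,-1.6],[0,0,-1.6]],"turn":[0,0,0,0,0]}' | sed -n '2p;4p'
python3 - <<'E'
from h import *
def T(c):
    r=c["R"].T[:2,0]; r/=np.linalg.norm(r); return np.column_stack([[-r[1],r[0]],r])
s,R=st(); print(s["joint_pos"],s["tcp_pos"],np.degrees(np.arctan2(R[1,0],R[0,0])))
c=read_camera("wrist"); np.savez("w10.npz",**c); e=T(c)@np.array([.697,-.22])*1e-3
cv2.imwrite("pics/w10.png",c["image"][:,:,::-1])
def ln(A,B,z):
    A=np.array(A)+e;B=np.array(B)+e
    return edge(c,proj(c,[*A,z]),proj(c,[*B,z]),z,sc=1,w=6)
for k,A,B,z in [("endU",(.620,.0437),(.602,.0432),.034),("endL",(.580,.0422),(.562,.0418),.034),("sideU",(.6255,.055),(.6242,.10),.034),("sideL",(.5557,.055),(.5542,.10),.034)]:
    x,d,r=ln(A,B,z); print(k,(x-e*1000).round(2),(np.degrees(np.arctan2(d[1],d[0]))%180).round(2),r.round(2))
g=cv2.cvtColor(c["image"],cv2.COLOR_RGB2GRAY); u,v=proj(c,[.590+e[0],.0665+e[1],.074]).astype(int); print(u,v)
np.set_printoptions(linewidth=250); print(g[v-28:v+28:3,u-26:u+26:2])
E
```

```text
tcp_pos: [0.5883, 0.0685, 0.0442]
wrist_force: [0.2, 0.4, 0.5]
finger_gap: 0.06
tcp_pos: [0.5908, 0.0684, 0.1115]
wrist_force: [0.0, -0.5, -0.3]
[-1.96846192e-02  4.06395740e-01 -1.18932480e-01  1.04047417e+00
  2.49897185e-06 -2.14333499e-01] [0.5907905  0.06838526 0.11151432] -168.84729216565603
endU [610.31  44.99] 2.61 0.17
endL [569.61  43.94] 1.56 0.02
sideU [624.16  80.47] 92.19 0.18
sideL [553.57  76.75] 92.02 0.03
250 216
[[ 52  53  57  66  59  49  63  82  99  94  90  94 117 150 122  99  93  87  91 101  90  77  68  74 110 117]
 [ 50  49  48  48  51  67 105  97 100  98  89  94  99 101  97  95  93  85  92 101  99  95  73  79 117 118]
 [ 66  58  57  54  59 129 144 114 108 104  88  94  94  97  95  95  96  90  90  98 100  99  90  95 120 119]
 [116  73  77  78  92 155 178 175 179 158 100  91  93  94  98  98  97  90  93  98 100 101 117  98  98 119]
 [122  70  64  62  77 147 177 180 179 168 110  90  95  94  97  97  92  89  92 101  97 102 124  98 114 120]
 [125 120 116 113 116 155 177 177 181 170 109  98 127 138 105  94  96  92  95 100  97 111 145 119 116 121]
 [121 126 128 125 125 1
[... 668 characters left out ...]
 148 139 134 145 150 134 110 116 120 119 117 116 117 117]
 [123 120 120 122 119 119 118 122 122 113 133 162 161 162 167 164 156 133 112 117 118 117 118 118 118 116]
 [149 139 132 129 125 121 119 120 119 117 134 160 163 163 163 160 159 133 112 114 117 118 115 114 120 116]
 [202 197 200 195 191 185 181 178 168 157 152 158 162 161 164 162 158 134 118 118 116 117 118 117 117 117]
 [196 198 196 197 198 197 201 201 199 199 196 189 188 187 188 187 187 183 175 163 151 147 137 131 125 123]
 [193 193 192 192 192 193 193 194 194 197 195 195 194 196 198 196 198 198 198 197 198 198 194 194 195 188]
 [196 195 196 191 191 193 192 193 191 190 195 193 194 194 194 191 191 192 192 195 193 193 194 194 194 195]]
```

```bash
python3 -m crank '{"travel":[[0,0,-0.3],[0,0,-0.6],[0,0,-0.6],[0,0,-0.6],[0,0,-0.6]],"turn":[0,0,0,0,0]}' | sed -n '1,2p;4p'; python3 -c "
from workcell import *
print(hand_in())"
```

```text
clock: 35.45
tcp_pos: [0.5882, 0.0683, 0.131]
wrist_force: [-0.6, 0.6, 0.1]
the job is handed in; nothing more can be done
None
```

The stand is clamped and the job was handed in at 35.5 s of the 72 s allowed; no verdict came back. I lifted the steel T-bolt out by its wing, lowered its head into the slot, and slid it home until I felt the notch bottom at about 2.7 N. I then turned the nut clockwise about 4.3 rad with one regrip, let go and lifted clear.

**What the last checks showed:**
- **Shank position:** between the two turning strokes it measured about 1.5 mm short of fully home and centred across the notch to about 0.2 mm. The view after release agreed roughly.
- **Tightness:** turning torque rose from about 0.14 to about 0.27 N·m, inside the 0.15 to 0.35 range. I estimate 20 to 28 N of clamping. The bite point was not sharp in the torque noise, and 3 to 5 N of side load on the wrist may have added slightly to the reading.
- **Robot clear:** wrist force is about zero with the hand lifted off. The bystanders and the look-alikes were not checked again in pictures after the start.

**What disagreed or was not confirmed:**
- **Head angle before entry:** the image reading was ambiguous. The head first caught on the lip and went in after a small side shift and a wiggle.
- **Stand movement:** the last view puts the foot's end about 1.6 to 2.3 mm from the earlier ones. That is within calibration error, or a small real shift, and well under the 12 mm limit.
- **Head square across the slot:** I did not see this directly. I infer it from the torque rise at the stop and from the nut biting.

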